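# Assemble two tiered earring stands on the craft bench

## Robot

A 6-joint arm with a two-finger parallel gripper is mounted at the origin on the work surface. World frame = base frame: x ahead of the robot, y to its left, z up, the work surface at z = 0. Lengths are in m, angles in rad, forces in N, time in s.
With the tool pointing down it reaches from about 0.35 to 0.775 m from the base axis. Payload 7.3 kg.
Tool frame: the origin (TCP) lies midway between the tips of the shut fingers; the grasp point (between the pads) lies 19 mm behind it; z points along the fingers, y is the line along which they close (so a half turn about z gives the same grasp; the last joint's range is limited). The gripper opens to 92 mm and grips with 3 to 60 N. Pads are 19 mm wide; open, the fingers measure 130 mm over their backs; the gripper's body (75 mm by 190 mm) begins 47 mm behind the grasp point.
Start: joints at [-1.378, 0.342, 1.524, -0, 1.275, -0.146], TCP at [0.175, -0.495, 0.227] pointing down, gripper open.
Joint ranges: [-2.53, 2.53], [-0.77, 2.02], [0.04, 2.7], [-1, 4.14], [0.28, 2.66], [-3.11, 3.11]. Speed limits (rad/s): [2.57, 2.57, 3.14, 3.14, 3.14, 3.14].

## Interface

Orientations are given as [roll, pitch, yaw] about the fixed x, y, z axes, in that order (R = Rz(yaw) Ry(pitch) Rx(roll)).
In Python, from cell import monitor, vision, workorder gives the robot as it stands.
- The arm moves only by the tool move_arm, never from a script. Its argument "rows" is a list of rows, each a list of 5 numbers: the shift along the world's x, y, z in mm, then the turn about the world's z in rad, then the closure, from -1 (fully open) to 1 (shut). A call has 1 to 12 rows; each row shifts and turns the commanded pose from where the row before left it; what a row does not reach is not made up. A row lasts 1/10 s, in which the tool goes at most 50 mm and 8.59 degrees, less where a joint would pass 70% of its speed; a pose out of reach is approached as far as the arm can. A call is refused whole if a number of a shift passes 50 or a number of a turn 0.15, either way. A call with a gripper value outside its range is refused whole. The fingers move at their own pace and stop on an object; "newtons" is the grip in N (left out, the last holds). Time passes only in rows, so rows that do not move let the fingers close. It gives the time, the measured TCP pose, the force, the opening and the grip force at its end, in the units of the state.
- monitor.observe(): the state, without advancing time (a new reading comes with each control period).
- vision.read_camera(name): name is "side" or "top"; returns the picture (420x560x3 uint8, red, green, blue); there is no depth.
- vision.get_calibration(name): a dict with "K" (3x3 intrinsics, pixels), "k1" (the pictures are not rectified: a ray, as slopes to the right and down, at radius r is drawn at 1 + k1 r^2 times it, then the intrinsics apply), "T" (4x4, takes a point from camera to world coordinates). Camera axes: x right, y up, looking along -z (the intrinsics and any distortion apply to the point x, -y, -z); pixel columns grow to the right and rows downward; lengths in m; the calibration is good to about 2 mm. A picture is of the moment at which its call begins. get_calibration takes no time and is no camera call.
- workorder.hand_in(): hands the job in; it is judged then, once.
The state is a dict: "time": time; "qpos": joint angles; "qvel": joint speeds; "joint_efforts": joint torques, N m; "tool_pos": TCP position; "tool_rot": TCP orientation; "contact_force": force on the tool from outside, world axes, zero at the start; "torque": the same for the moment, N m; "opening": finger opening in m; "grip_force": force on a finger pad.
Only numpy, scipy, OpenCV 4.12 (cv2) and the standard library are available. Lean on these libraries where they do the work, as an engineer would, in place of code of your own. Each camera call takes 0.05 s, during which the arm holds its last target. There are 200 camera calls.

## Task

Put the two earring displays together: on the round stand the large round tray and then the small round tray on top of it, and on the square stand the large square tray with the small square tray on top. Each tray must sit upright and fully down over the pin beneath it, and the edges of the square trays must line up with those of the square stand. Leave the bead jar and the little corked bottle standing where they are.

Things in the scene. Friction and masses are not known exactly. Their poses are not given: they have to be found in the camera images.
- round_stand: Loose heavy (0.9 kg) round stand: bare steel disc 110 mm across, 16 mm thick, no rim; central round wooden column 32 mm wide, flat top at 40 mm, with a tapered pin (15 to 7 mm) on it to 52 mm. Origin: centre of underside, z up; yaw unimportant. Seated, the large tray's origin is 40 mm above it, the small tray's 92 mm.
- square_stand: Loose heavy (0.9 kg) square stand: bare steel slab 96 mm square, 16 mm thick, no rim; central square wooden column 32 mm wide, flat top at 40 mm, with a tapered pin (15 to 7 mm) on it to 52 mm. Origin: centre of underside, z up; x, y square to its edges. Seated, the large tray's origin is 40 mm above it, the small tray's 92 mm.
- round_tray_large: Loose large round pale wood tray: disc 120 mm across, 8 mm thick, rim to 13 mm. Central round wooden column 32 mm wide, flat top at 52 mm, tapered pin (15 to 7 mm) on it to 64 mm. Under it a socket 22 mm wide, 16 mm deep for the pin below; seated, its underside rests on the column top below. About 160 g. Origin: centre of underside, z up; yaw unimportant.
- round_tray_small: Loose small round pale wood tray: disc 80 mm across, 8 mm thick, rim to 13 mm. Central round wooden column 32 mm wide, flat top at 52 mm, tapered pin (15 to 7 mm) on it to 64 mm. Under it a socket 22 mm wide, 16 mm deep for the pin below; seated, its underside rests on the column top below. About 100 g. Origin: centre of underside, z up; yaw unimportant.
- square_tray_large: Loose large square pale wood tray: plate 100 mm square, 8 mm thick, rim to 13 mm. Central square wooden column 32 mm wide, flat top at 52 mm, tapered pin (15 to 7 mm) on it to 64 mm. Under it a socket 22 mm wide, 16 mm deep for the pin below; seated, its underside rests on the column top below. About 150 g. Origin: centre of underside, z up; x, y square to edges and column.
- square_tray_small: Loose small square pale wood tray: plate 70 mm square, 8 mm thick, rim to 13 mm. Central square wooden column 32 mm wide, flat top at 52 mm, tapered pin (15 to 7 mm) on it to 64 mm. Under it a socket 22 mm wide, 16 mm deep for the pin below; seated, its underside rests on the column top below. About 100 g. Origin: centre of underside, z up; x, y square to edges and column.
- bead_jar: Bystander: loose open clear jar, 68 mm in diameter and 70 mm tall, half full of beads; it may stand anywhere among the trays and stands. Origin: centre of its underside.
- corked_bottle: Bystander: small clear glass bottle, 32 mm in diameter, 76 mm tall with its cork, light and easily tipped; at the far left of the working area. Origin: centre of its underside. Low oddments up to 22 mm tall (tealight, wire spool, small tin) lie between the trays and do not matter.
Things that resemble listed ones, but are neither listed nor needed, are in the scene too. Leave any green look-alike of the square_tray_small alone. What is shaped like the square_tray_large but yellow is not meant.

How it is judged:
At the end, for the whole second after the job is handed in: On each stand the large tray, on it the small one: each centred within 10 mm over the piece below, underside within 4 mm of the column top below, tilt under 0.08 rad; stands on the table; square trays within 0.2 rad of square with their stand (any quarter turn); all at rest (horizontal distance between round_tray_large and round_stand below 0.01 m and z of round_tray_large in the frame of round_stand between 0.036 and 0.044 m and horizontal distance between round_tray_small and round_tray_large below 0.01 m and z of round_tray_small in the frame of round_tray_large between 0.048 and 0.056 m and angle between each of round_stand, round_tray_large, round_tray_small, square_stand, square_tray_large, square_tray_small's own z axis and vertical below 0.08 rad and linear speed of each of round_stand, round_tray_large, round_tray_small, square_stand, square_tray_large, square_tray_small below 0.02 m/s and angular speed of each of round_stand, round_tray_large, round_tray_small, square_stand, square_tray_large, square_tray_small below 0.15 rad/s and height (world z) of each of round_stand, square_stand below 0.006 m and horizontal distance between square_tray_large and square_stand below 0.01 m and z of square_tray_large in the frame of square_stand between 0.036 and 0.044 m and (angle between the x axis of square_tray_large and the x axis of square_stand, either way round below 0.2 rad or angle between the x axis of square_tray_large and the y axis of square_stand, either way round below 0.2 rad) and horizontal distance between square_tray_small and square_tray_large below 0.01 m and z of square_tray_small in the frame of square_tray_large between 0.048 and 0.056 m and (angle between the x axis of square_tray_small and the x axis of square_stand, either way round below 0.2 rad or angle between the x axis of square_tray_small and the y axis of square_stand, either way round below 0.2 rad)); the robot touches nothing.
It fails at once if bead jar moved more than 40 mm or tipped (distance of bead_jar from where it was at the start of the episode above 0.04 m or angle between bead_jar's own z axis and vertical above 0.5 rad).
It fails at once if corked bottle moved more than 40 mm or tipped (distance of corked_bottle from where it was at the start of the episode above 0.04 m or angle between corked_bottle's own z axis and vertical above 0.5 rad).
It also fails if it takes over 109 s, if anything falls off the work surface, if the arm or the gripper's body presses on something with over 40 N, if the wrist force passes 120 N, or if a joint passes its speed limit or range.

## Working session

There is one attempt and no reset: what is moved stays moved. The work goes in short steps, Python scripts to look and compute and a tool call to move; the robot and the scene stay as the last step left them, time stands still between calls to the robot, and variables do not carry over. Pictures are saved under pics/ and viewed, at most 14 in all, crops included, and the job is handed in when it is done.

Besides the shell and the picture viewer there is one more tool, called after ">>>" as name(argument=value, ...) on one line, values as JSON. move_arm: Moves the arm, as the interface text tells. Its arguments: {"type":"object","properties":{"rows":{"type":"array","items":{"type":"array","items":{"type":"number"}}},"newtons":{"type":"number"}},"required":["rows"]}

```bash
mkdir -p pics; cat > h.py <<'E'
import numpy as np, cv2
from cell import monitor, vision, workorder
def snap(n,f=None):
    im=vision.read_camera(n)
    if f: cv2.imwrite('pics/'+f,cv2.cvtColor(im,cv2.COLOR_RGB2BGR))
    return im
def ray(n,u,v):
    c=vision.get_calibration(n);K=np.array(c['K']);T=np.array(c['T'])
    p=cv2.undistortPoints(np.array([[[u,v]]],float),K,np.array([c['k1'],0,0,0.]))[0,0]
    # note: k1 model ray*(1+k1 r^2)
    return T[:3,3],T[:3,:3]@np.array([p[0],-p[1],-1])
def plane(n,u,v,z):
    o,d=ray(n,u,v);return o+d*(z-o[2])/d[2]
def proj(n,P):
    c=vision.get_calibration(n);K=np.array(c['K']);T=np.array(c['T'])
    q=T[:3,:3].T@(np.array(P)-T[:3,3]);q=np.array([q[0],-q[1],-q[2]])
    s=q[:2]/q[2];s=s*(1+c['k1']*(s@s));return K[:2,:2]@s+K[:2,2]
E
python3 - <<'E'
from h import *
for n in('top','side'):
    snap(n,n+'0.png');c=vision.get_calibration(n);print(n,c)
print(monitor.observe())
E
```

```text
top {'K': array([[392.34865326,   0.        , 278.408182  ],
       [  0.        , 392.34865326, 214.29557778],
       [  0.        ,   0.        ,   1.        ]]), 'k1': -0.09347579125649529, 'T': array([[-0.01339113,  0.99747875, -0.06969096,  0.40709889],
       [-0.99969119, -0.01481476, -0.01995108,  0.01232849],
       [-0.02093323,  0.06940227,  0.9973691 ,  0.93892262],
       [ 0.        ,  0.        ,  0.        ,  1.        ]])}
side {'K': array([[455.55981008,   0.        , 277.99596508],
       [  0.        , 455.55981008, 210.16938749],
       [  0.        ,   0.        ,   1.        ]]), 'k1': -0.1319072888554014, 'T': array([[-0.86127344,  0.3030531 , -0.40788096, -0.04237403],
       [-0.50788776, -0.53877904,  0.67213627,  0.83774345],
       [-0.01606474,  0.78605087,  0.61795304,  0.79077434],
       [ 0.        ,  0.        ,  0.        ,  1.        ]])}
{'time': 0.1, 'qpos': array([-1.37801166e+00,  3.42647174e-01,  1.52492313e+00, -8.43574851e-06,
        1.27542145e+00, -1.46033609e-01]), 'qvel': array([ 0.00078834, -0.00296139, -0.00328992, -0.00300133,  0.00103629,
        0.00091848]), 'joint_efforts': array([ 1.65538386e-03, -4.32001841e+01, -2.44695944e+01,  7.19266897e-02,
        5.26040350e-02, -6.30512227e-05]), 'tool_pos': array([ 0.1744257 , -0.49478368,  0.22611695]), 'tool_rot': array([-3.14020727e+00, -1.95609043e-04,  3.38820599e-01]), 'contact_force': array([ 0.14151512, -0.07948888, -0.67865769]), 'torque': array([ 0.01081065, -0.04176054, -0.01522175]), 'grip_force': 0.0, 'opening': 0.09192734269264857}
```

View pics/top0.png

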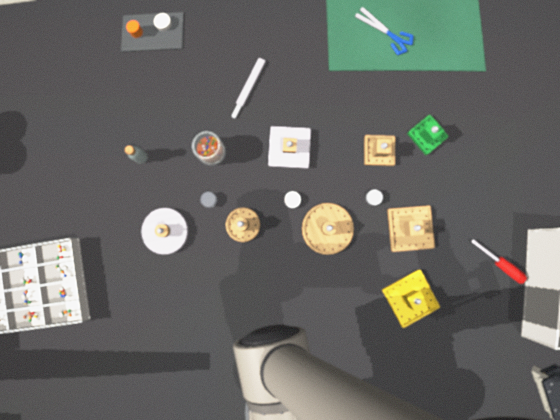

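View pics/side0.png

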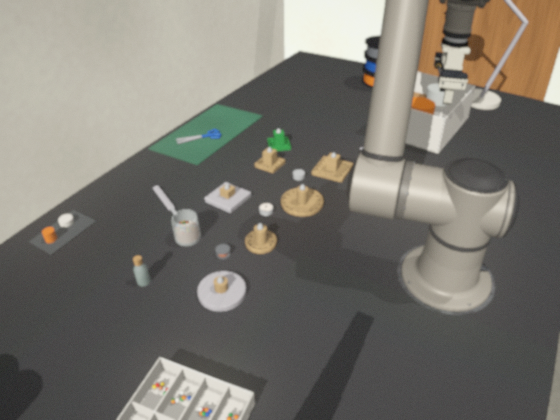

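The top view shows, as pixels: round stand (164,231), square stand (290,147), round trays small (242,225) and large (328,228), square trays small (380,150) and large (411,228). The yellow and green decoys are at (411,298) and (428,133), the jar at (208,148) and the bottle at (136,152).

```bash
cat >> h.py <<'E'
def undist_plane(pts,z,n='top'): return np.array([plane(n,u,v,z)[:2] for u,v in pts])
def blob(im,u,v,kind,win=42):
    hsv=cv2.cvtColor(im,cv2.COLOR_RGB2HSV)
    m=(hsv[...,2]>110).astype(np.uint8)
    if kind=='wood': m&=((hsv[...,1]>45)&(hsv[...,0]<24)).astype(np.uint8)
    w=np.zeros_like(m);w[max(0,v-win):v+win,max(0,u-win):u+win]=1;m&=w
    m=cv2.morphologyEx(m,cv2.MORPH_CLOSE,np.ones((5,5)))
    cs,_=cv2.findContours(m,cv2.RETR_EXTERNAL,cv2.CHAIN_APPROX_NONE)
    return max(cs,key=cv2.contourArea)[:,0].astype(float)
def meas(im,u,v,kind,z,rnd):
    c=blob(im,u,v,kind);P=undist_plane(c,z).astype(np.float32)*1000
    if rnd:
        (x,y),r=cv2.minEnclosingCircle(P);e=cv2.fitEllipse(P);return np.round([x,y,2*r,*e[0],*e[1]],1)
    (x,y),s,a=cv2.minAreaRect(P);return np.round([x,y,*s,a],1)
E
python3 - <<'E'
from h import *
im=snap('top')
for n,u,v,k,z,r in [('rst',164,231,'w',.016,1),('sst',290,147,'w',.016,0),('rs',242,225,'wood',.013,1),('rl',328,228,'wood',.013,1),('ss',380,150,'wood',.013,0),('sl',411,228,'wood',.013,0)]:
    m=meas(im,u,v,k,z,r);print(n,m)
print('jar',plane('top',208,145,.07),'bot',plane('top',129,149,.076), 'green',plane('top',428,135,.013),'yel',plane('top',411,298,.013))
big=cv2.resize(im[100:340,110:470],None,fx=2.2,fy=2.2,interpolation=cv2.INTER_CUBIC)
cv2.imwrite('pics/z.png',big[...,::-1])
E
```

```text
rst [436.7 305.3 116.4 436.6 305.3 113.2 114.3]
sst [633.7   3.4 100.3 101.5  85.9]
rs [449.5 117.4  84.6 449.5 117.5  81.3  83. ]
rl [437.2 -83.6 125.6 437.5 -83.7 122.6 123.5]
ss [ 623.7 -212.9   77.7   78.1   87.5]
sl [ 434.5 -281.8  106.6  108.8    3.6]
jar [0.62789733 0.18748314 0.07      ] bot [0.62222881 0.36949313 0.076     ] green [ 0.65912088 -0.33447734  0.013     ] yel [ 0.26993674 -0.27823943  0.013     ]
```

View pics/z.png

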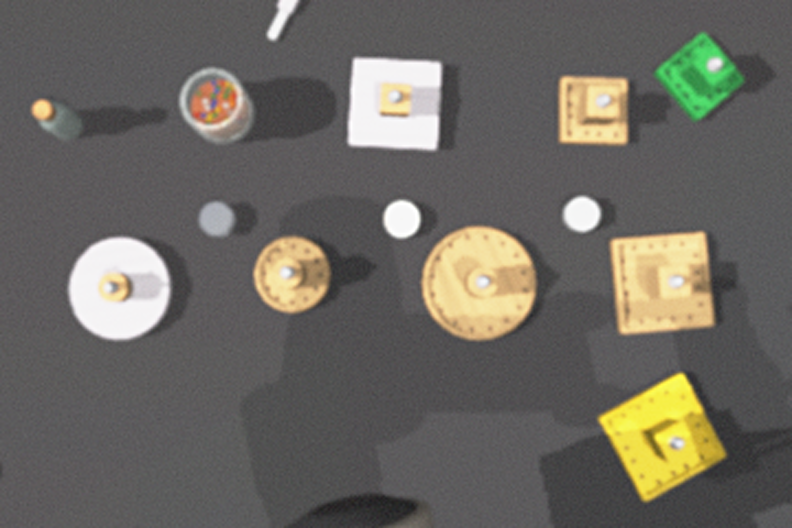

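>>> move_arm(rows=[[26, 21, -6, -0.03, -1], [26, 21, -6, -0.03, -1], [26, 21, -6, -0.03, -1], [26, 21, -6, -0.03, -1], [26, 21, -6, -0.03, -1], [26, 21, -6, -0.03, -1], [26, 21, -6, -0.03, -1], [26, 21, -6, -0.03, -1], [26, 22, -6, -0.03, -1], [26, 23, -6, -0.006, -1], [0, 0, 0, 0, -1], [0, 0, 0, 0, -1]], newtons=25)

```text
time: 1.35
tool_pos: [0.4346, -0.2816, 0.1664]
tool_rot: [-3.141, 0.001, 0.065]
contact_force: [-0.2, 0.5, 0.3]
opening: 0.0922
grip_force: 0.0
```

```bash
python3 - <<'E'
from h import *
for n,u,v,z in [('sl',677,282,.064),('ss',604,101,.064),('rl',482,282,.064),('rs',288,273,.064),('rst',112,288,.052),('sst',397,97,.052)]:
    print(n,np.round(plane('top',110+u/2.2,100+v/2.2,z)*1000,1))
E
```

```text
sl [ 432.4 -282.    64. ]
ss [ 620.5 -213.5   64. ]
rl [435.5 -82.7  64. ]
rs [447.5 114.1  64. ]
rst [434.9 300.2  52. ]
sst [6.306e+02 2.000e-01 5.200e+01]
```

>>> move_arm(rows=[[-1, 0, -36, 0, -1], [0, 0, -36, 0, -1], [0, 0, -36, 0, -1], [0, 0, -26, 0, -1], [0, 0, -12, 0, -1], [0, 0, 0, 0, 1], [0, 0, 0, 0, 1], [0, 0, 0, 0, 1], [0, 0, 0, 0, 1], [0, 0, 0, 0, 1], [0, 0, 0, 0, 1]], newtons=25)

```text
time: 2.45
tool_pos: [0.4337, -0.2823, 0.0212]
tool_rot: [3.141, -0.001, 0.063]
contact_force: [-0.7, -0.4, 0.0]
opening: 0.0483
grip_force: 0.0
```

>>> move_arm(rows=[[0, 0, 0, 0, 1], [0, 0, 0, 0, 1], [0, 0, 0, 0, 1], [0, 0, 0, 0, 1], [0, 0, 0, 0, 1], [0, 0, 15, 0, 1], [0, 0, 30, 0, 1], [0, 0, 30, 0, 1], [0, 0, 15, 0, 1], [0, 0, 0, 0, 1]], newtons=25)

```text
time: 3.45
tool_pos: [0.4344, -0.2828, 0.1126]
tool_rot: [3.139, -0.003, 0.063]
contact_force: [-0.8, 0.2, -1.8]
opening: 0.032
grip_force: 25.0
```

>>> move_arm(rows=[[15, 20, 0, -0.015, 1], [22, 32, 0, -0.015, 1], [22, 32, 0, -0.015, 1], [22, 32, 0, -0.015, 1], [22, 32, 0, -0.015, 1], [22, 32, 0, -0.015, 1], [22, 32, 0, -0.015, 1], [22, 32, 0, -0.015, 1], [17, 24, 0, -0.015, 1], [12, 16, 0, 0, 1], [0, 0, 0, 0, 1], [0, 0, 0, 0, 1]])

```text
time: 4.65
tool_pos: [0.6305, 0.002, 0.1089]
tool_rot: [3.141, 0.003, -0.071]
contact_force: [0.0, -0.5, -1.6]
opening: 0.0317
grip_force: 25.0
```

```bash
python3 - <<'E'
from h import *
o=monitor.observe();print(o['tool_pos'],o['tool_rot'])
a=snap('top');b=snap('side')
x=cv2.resize(a[90:290,190:390],(500,500));y=cv2.resize(b[120:260,160:300],(500,500)) 
cv2.imwrite('pics/p1.png',cv2.resize(np.hstack([x,y]),(800,400))[...,::-1])
print([np.round(proj(n,p)) for n in('top','side') for p in([.632,.002,.052],[.632,.002,.091])])
E
```

```text
[0.63048047 0.00199423 0.10892294] [ 3.14130194  0.00318892 -0.07126489]
[array([290., 143.]), array([290., 139.]), array([227., 184.]), array([226., 173.])]
```

View pics/p1.png

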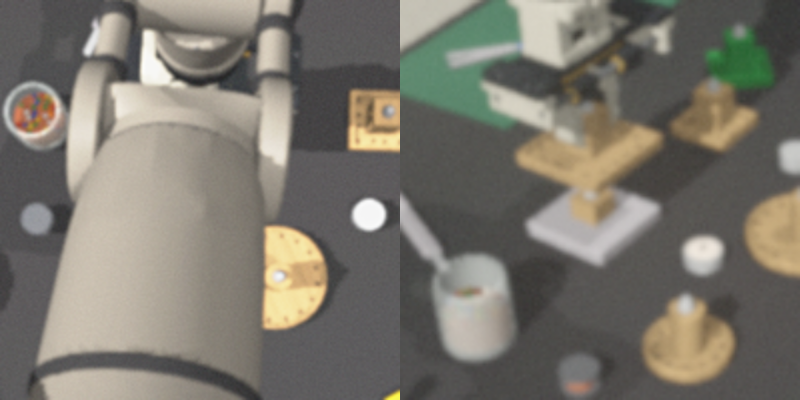

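The side crop shows the large square tray held level above the square stand, its corners matching the stand's (tray midpoint at column 590, stand at 593). I'll lower it.

>>> move_arm(rows=[[1, 0, -15, 0, 1], [0, 0, -15, 0, 1], [0, 0, -6, 0, 1], [0, 0, -5, 0, 1], [0, 0, -4, 0, 1], [0, 0, 0, 0, 1], [0, 0, 0, 0, 1]])

```text
time: 5.45
tool_pos: [0.6328, 0.0018, 0.0661]
tool_rot: [3.141, -0.001, -0.072]
contact_force: [0.3, -0.7, -1.9]
opening: 0.0319
grip_force: 25.0
```

>>> move_arm(rows=[[0, 0, -3, 0, 1], [0, 0, -2, 0, 1], [0, 0, -1, 0, 1], [0, 0, 0, 0, 1]])

```text
time: 5.85
tool_pos: [0.6328, 0.0018, 0.0609]
tool_rot: [3.141, -0.001, -0.072]
contact_force: [-1.6, -0.2, 4.9]
opening: 0.0317
grip_force: 25.0
```

>>> move_arm(rows=[[0, 0, 0, 0, 0], [0, 0, 0, 0, -1], [0, 0, 0, 0, -1], [0, 0, 0, 0, -1], [0, 0, 0, 0, -1], [0, 0, 15, 0, -1], [0, 0, 35, 0, -1], [0, 0, 35, 0, -1], [0, 0, 15, 0, -1], [0, -15, 0, 0.014, -1], [-2, -30, 0, 0.014, -1], [-2, -30, 0, 0, -1]])

```text
time: 7.05
tool_pos: [0.6285, -0.0734, 0.1599]
tool_rot: [3.141, -0.0, -0.042]
contact_force: [-0.1, -0.7, 0.1]
opening: 0.0915
grip_force: 0.0
```

>>> move_arm(rows=[[-2, -35, 0, 0, -1], [-2, -35, 0, 0, -1], [-2, -35, 0, 0, -1], [-2, -25, 0, 0, -1], [-1, -10, 0, 0, -1], [0, 0, 0, 0, -1], [0, 0, 0, 0, -1]])

```text
time: 7.75
tool_pos: [0.6196, -0.212, 0.1596]
tool_rot: [-3.141, 0.0, -0.044]
contact_force: [1.2, 0.3, 0.7]
opening: 0.0921
grip_force: 0.0
```

```bash
python3 - <<'E'
from h import *
a=snap('top');b=snap('side','s2.png')
x=cv2.resize(a[90:290,190:390],(500,500));y=cv2.resize(b[120:260,160:300],(500,500)) 
cv2.imwrite('pics/p2.png',cv2.resize(np.hstack([x,y]),(800,400))[...,::-1])
print(meas(a,290,143,'wood',.053,0))
E
```

```text
[633.5   2.9 105.  105.3  86. ]
```

View pics/p2.png

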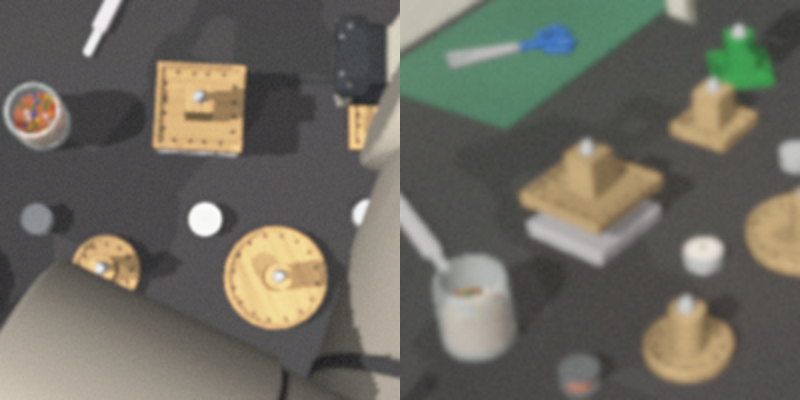

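The large square tray sits level and squared on its stand, its outline centred at (633.5, 2.9) mm. Next is the small square tray.

>>> move_arm(rows=[[3, -1, -36, 0, -1], [0, 0, -36, 0, -1], [0, 0, -36, 0, -1], [0, 0, -20, 0, -1], [0, 0, -10, 0, -1], [0, 0, 0, 0, 1], [0, 0, 0, 0, 1], [0, 0, 0, 0, 1], [0, 0, 0, 0, 1], [0, 0, 0, 0, 1], [0, 0, 0, 0, 1], [0, 0, 0, 0, 1]])

```text
time: 9.05
tool_pos: [0.6226, -0.2142, 0.0219]
tool_rot: [3.141, -0.0, -0.044]
contact_force: [0.6, 0.6, -0.4]
opening: 0.0405
grip_force: 0.0
```

>>> move_arm(rows=[[0, 0, 0, 0, 1], [0, 0, 0, 0, 1], [0, 0, 0, 0, 1], [0, 0, 0, 0, 1]])

```text
time: 9.45
tool_pos: [0.6225, -0.2143, 0.0218]
tool_rot: [3.141, -0.0, -0.044]
contact_force: [-0.1, -0.9, 1.8]
opening: 0.0317
grip_force: 25.0
```

>>> move_arm(rows=[[0, 0, 15, 0, 1], [0, 0, 35, 0, 1], [0, 0, 35, 0, 1], [0, 0, 35, 0, 1], [0, 0, 15, 0, 1], [1, 20, 0, -0.007, 1], [2, 35, 0, -0.007, 1], [2, 35, 0, -0.007, 1], [2, 35, 0, -0.007, 1], [2, 35, 0, 0, 1], [2, 30, 0, 0, 1], [0, 16, 0, 0, 1]])

```text
time: 10.65
tool_pos: [0.6335, -0.0055, 0.1577]
tool_rot: [-3.141, -0.001, -0.07]
contact_force: [-0.3, -0.6, -0.3]
opening: 0.0316
grip_force: 25.0
```

>>> move_arm(rows=[[0, 10, 0, 0, 1], [0, 0, 0, 0, 1], [0, 0, 0, 0, 1]])

```text
time: 10.95
tool_pos: [0.6336, 0.0008, 0.1569]
tool_rot: [3.141, -0.0, -0.073]
contact_force: [0.1, -0.5, -0.8]
opening: 0.0317
grip_force: 25.0
```

```bash
python3 - <<'E'
from h import *
b=snap('side')
cv2.imwrite('pics/p3.png',cv2.resize(b[90:250,150:310],(480,480))[...,::-1])
E
```

```text
(no output)
```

View pics/p3.png

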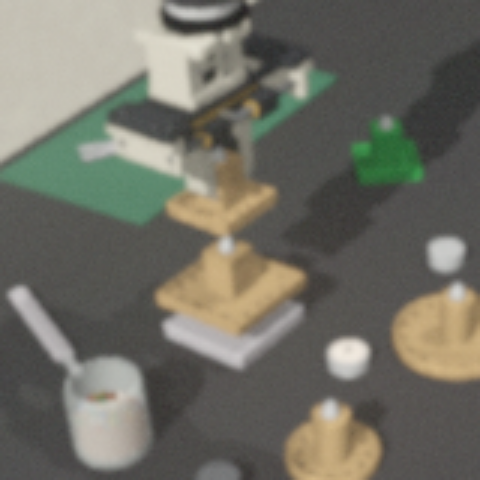

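The small tray hovers level over the pin (tray midpoint at column 221, pin at 226, about right for the camera's lean). I'll lower it.

>>> move_arm(rows=[[0, 1, -15, 0, 1], [0, 0, -12, 0, 1], [0, 0, -6, 0, 1], [0, 0, -4, 0, 1], [0, 0, -3, 0, 1], [0, 0, -1, 0, 1], [0, 0, -1, 0, 1], [0, 0, -1, 0, 1], [0, 0, 0, 0, 1]])

```text
time: 11.9
tool_pos: [0.6335, 0.0029, 0.1138]
tool_rot: [3.141, -0.0, -0.072]
contact_force: [-0.3, -0.2, -0.7]
opening: 0.0322
grip_force: 25.0
```

>>> move_arm(rows=[[0, 0, -1, 0, 1], [0, 0, -1, 0, 1], [0, 0, 0, 0, 1]])

```text
time: 12.2
tool_pos: [0.6338, 0.0029, 0.1138]
tool_rot: [3.141, -0.002, -0.072]
contact_force: [-2.6, -0.4, 9.7]
opening: 0.0318
grip_force: 25.0
```

>>> move_arm(rows=[[0, 0, 1, 0, 0], [0, 0, 0, 0, -1], [0, 0, 0, 0, -1], [0, 0, 0, 0, -1], [0, 0, 0, 0, -1], [0, 0, 15, 0, -1], [0, 0, 30, 0, -1], [0, 0, 20, 0, -1], [-15, -7, 0, 0, -1], [-30, -13, 0, 0, -1], [-30, -13, 0, 0, -1], [-30, -13, 0, 0, -1]])

```text
time: 13.4
tool_pos: [0.5273, -0.0435, 0.1776]
tool_rot: [3.141, 0.0, -0.072]
contact_force: [-0.1, -1.0, 0.9]
opening: 0.0914
grip_force: 0.0
```

>>> move_arm(rows=[[-30, -13, -10, 0, -1], [-30, -13, -10, 0, -1], [-20, -10, 0, 0, -1], [-12, -4, 0, 0, -1], [0, 0, 0, 0, -1], [0, 0, 0, 0, -1]])

```text
time: 14.0
tool_pos: [0.4376, -0.0832, 0.1582]
tool_rot: [3.141, -0.002, -0.072]
contact_force: [0.2, -0.5, 0.4]
opening: 0.0918
grip_force: 0.0
```

```bash
python3 - <<'E'
from h import *
a=snap('top');b=snap('side')
cv2.imwrite('pics/p4.png',np.hstack([cv2.resize(a[90:210,230:350],(400,400)),cv2.resize(b[100:240,160:300],(400,400))])[...,::-1])
E
```

```text
(no output)
```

View pics/p4.png

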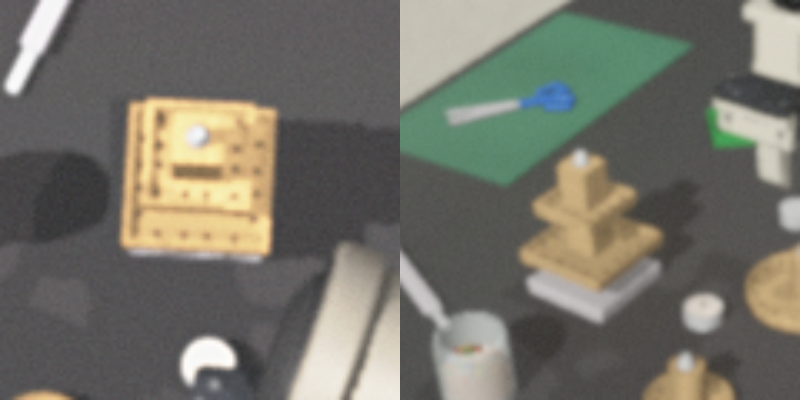

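The square stack is complete, level and aligned. Now the large round tray.

>>> move_arm(rows=[[-1, 0, -36, 0, -1], [0, 0, -36, 0, -1], [0, 0, -36, 0, -1], [0, 0, -20, 0, -1], [0, 0, -9, 0, -1], [0, 0, 0, 0, 1], [0, 0, 0, 0, 1], [0, 0, 0, 0, 1], [0, 0, 0, 0, 1], [0, 0, 0, 0, 1], [0, 0, 0, 0, 1], [0, 0, 0, 0, 1]], newtons=30)

```text
time: 15.3
tool_pos: [0.4356, -0.0832, 0.021]
tool_rot: [3.141, -0.0, -0.072]
contact_force: [-0.4, 0.3, 0.2]
opening: 0.0407
grip_force: 0.0
```

>>> move_arm(rows=[[0, 0, 0, 0, 1], [0, 0, 0, 0, 1], [0, 0, 0, 0, 1], [0, 0, 0, 0, 1], [0, 0, 15, 0, 1], [0, 0, 35, 0, 1], [0, 0, 35, 0, 1], [0, 0, 35, 0, 1], [0, 0, 15, 0, 1], [0, 0, 0, 0, 1]])

```text
time: 16.3
tool_pos: [0.4366, -0.0834, 0.1575]
tool_rot: [3.14, -0.004, -0.072]
contact_force: [0.4, -0.1, -2.6]
opening: 0.0316
grip_force: 30.0
```

>>> move_arm(rows=[[0, 20, 0, 0, 1], [0, 35, 0, 0, 1], [0, 40, 0, 0, 1], [0, 40, 0, 0, 1], [0, 40, 0, 0, 1], [0, 40, 0, 0, 1], [0, 40, 0, 0, 1], [0, 40, 0, 0, 1], [0, 35, -10, 0, 1], [0, 30, -10, 0, 1], [0, 17, -10, 0, 1], [0, 9, -10, 0, 1]])

```text
time: 17.5
tool_pos: [0.4346, 0.3036, 0.1137]
tool_rot: [3.14, 0.002, -0.071]
contact_force: [-0.1, 0.0, -1.6]
opening: 0.0315
grip_force: 30.0
```

>>> move_arm(rows=[[0, 0, -10, 0, 1], [0, 0, 0, 0, 1], [0, 0, 0, 0, 1]])

```text
time: 17.8
tool_pos: [0.4356, 0.3016, 0.1055]
tool_rot: [3.141, 0.001, -0.074]
contact_force: [-0.5, 1.1, -0.6]
opening: 0.032
grip_force: 30.0
```

```bash
python3 - <<'E'
from h import *
o=monitor.observe();t=o['tool_pos'];print(t)
b=snap('side')
cv2.imwrite('pics/p5.png',cv2.resize(b[200:330,150:310],(800,650))[:600,...,::-1])
for p in ([t[0],t[1],t[2]-.021],[.436,.303,.040],[.436,.303,.016],[.436,.303,.052]): print((proj('side',p)-[150,200])*5)
E
```

```text
[0.43563836 0.30164759 0.10553832]
[347.03930805 328.59972807]
[354.4091833  400.28003286]
[359.52677566 436.39450112]
[351.79946011 381.79926263]
```

View pics/p5.png

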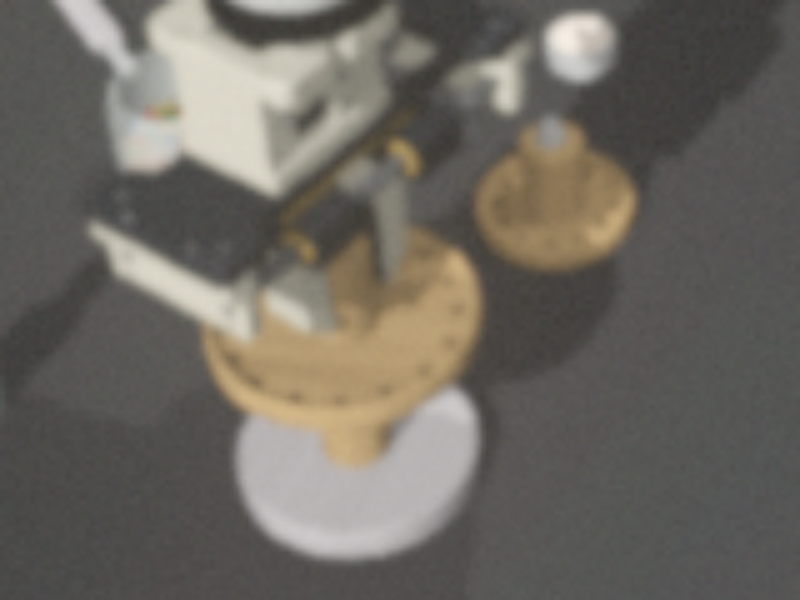

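The large round tray is level over the round stand (tray midpoint at column 343, predicted 347; stand midpoint 358, predicted 359). I'll lower it.

>>> move_arm(rows=[[0, 1, -15, 0, 1], [0, 0, -12, 0, 1], [0, 0, -6, 0, 1], [0, 0, -4, 0, 1], [0, 0, -3, 0, 1], [0, 0, -2, 0, 1], [0, 0, 0, 0, 1], [0, 0, -1, 0, 1], [0, 0, -1, 0, 1], [0, 0, 0, 0, 1]])

```text
time: 18.85
tool_pos: [0.4355, 0.3039, 0.0617]
tool_rot: [3.142, 0.0, -0.072]
contact_force: [-1.0, 0.8, -1.0]
opening: 0.0313
grip_force: 30.0
```

>>> move_arm(rows=[[0, 0, -1, 0, 1], [0, 0, -1, 0, 1], [0, 0, 0, 0, 1]])

```text
time: 19.15
tool_pos: [0.4357, 0.3039, 0.0608]
tool_rot: [-3.141, -0.001, -0.072]
contact_force: [-3.3, -0.9, 8.2]
opening: 0.0316
grip_force: 30.0
```

>>> move_arm(rows=[[0, 0, 1, 0, 0], [0, 0, 0, 0, -1], [0, 0, 0, 0, -1], [0, 0, 0, 0, -1], [0, 0, 0, 0, -1], [0, 0, 15, 0, -1], [0, 0, 35, 0, -1], [0, 0, 35, 0, -1], [0, 0, 13, 0, -1], [1, -15, 0, 0, -1], [2, -30, 0, 0, -1], [2, -30, 0, 0, -1]])

```text
time: 20.35
tool_pos: [0.4395, 0.2271, 0.1574]
tool_rot: [3.14, 0.002, -0.071]
contact_force: [0.1, -0.6, -0.0]
opening: 0.0919
grip_force: 0.0
```

>>> move_arm(rows=[[2, -35, 0, 0, -1], [2, -35, 0, 0, -1], [2, -25, 0, 0, -1], [2, -12, 0, 0, -1], [0, -6, 0, 0, -1], [0, 0, 0, 0, -1], [0, 0, 0, 0, -1]])

```text
time: 21.05
tool_pos: [0.4483, 0.1165, 0.1585]
tool_rot: [-3.141, 0.0, -0.072]
contact_force: [-0.1, -0.3, 0.2]
opening: 0.092
grip_force: 0.0
```

```bash
python3 - <<'E'
from h import *
print(monitor.observe()['tool_pos'])
a=snap('top');b=snap('side')
cv2.imwrite('pics/p6.png',np.hstack([cv2.resize(a[170:290,105:225],(400,400)),cv2.resize(b[200:330,150:280],(400,400))])[...,::-1])
print(meas(a,162,231,'wood',.053,1))
E
```

```text
[0.44833002 0.11646435 0.15849051]
[428.4 354.   66.3 426.  354.7  20.7  64.6]
```

View pics/p6.png

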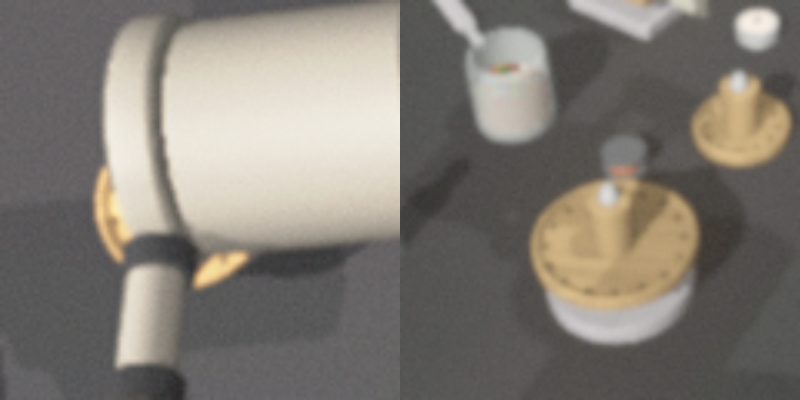

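The large round tray sits level on its stand. Now the small round tray.

>>> move_arm(rows=[[0, 0, -36, 0, -1], [0, 0, -36, 0, -1], [0, 0, -36, 0, -1], [0, 0, -20, 0, -1], [0, 0, -9, 0, -1], [0, 0, 0, 0, 1], [0, 0, 0, 0, 1], [0, 0, 0, 0, 1], [0, 0, 0, 0, 1], [0, 0, 0, 0, 1], [0, 0, 0, 0, 1], [0, 0, 0, 0, 1]], newtons=30)

```text
time: 22.35
tool_pos: [0.4486, 0.1158, 0.0219]
tool_rot: [3.142, -0.0, -0.072]
contact_force: [-0.1, 0.1, -0.2]
opening: 0.0404
grip_force: 0.0
```

>>> move_arm(rows=[[0, 0, 0, 0, 1], [0, 0, 0, 0, 1], [0, 0, 0, 0, 1], [0, 0, 0, 0, 1], [0, 0, 15, 0, 1], [0, 0, 35, 0, 1], [0, 0, 35, 0, 1], [0, 0, 35, 0, 1], [0, 0, 15, 0, 1], [0, 0, 0, 0, 1]])

```text
time: 23.35
tool_pos: [0.4497, 0.116, 0.1587]
tool_rot: [-3.141, -0.005, -0.072]
contact_force: [0.4, 0.9, -1.4]
opening: 0.0318
grip_force: 30.0
```

>>> move_arm(rows=[[-1, 15, 0, 0, 1], [-2, 30, 0, 0, 1], [-2, 30, 0, 0, 1], [-2, 35, 0, 0, 1], [-2, 30, 0, 0, 1], [-2, 25, 0, 0, 1], [-2, 15, 0, 0, 1], [0, 8, 0, 0, 1], [0, 0, 0, 0, 1], [0, 0, 0, 0, 1]])

```text
time: 24.35
tool_pos: [0.4355, 0.303, 0.1563]
tool_rot: [3.141, 0.001, -0.073]
contact_force: [-0.7, -0.4, -0.2]
opening: 0.0313
grip_force: 30.0
```

```bash
python3 - <<'E'
from h import *
o=monitor.observe();t=o['tool_pos'];print(t)
b=snap('side')
cv2.imwrite('pics/p7.png',cv2.resize(b[200:320,150:310],(800,600))[...,::-1])
for p in ([t[0],t[1],t[2]-.021],[.4357,.3039,.104],[.4357,.3039,.053]): print((proj('side',p)-[150,200])*5)
E
```

```text
[0.4355074  0.30298762 0.15633691]
[333.64322875 245.5140849 ]
[339.40827389 299.80368442]
[350.93697418 381.76417807]
```

View pics/p7.png

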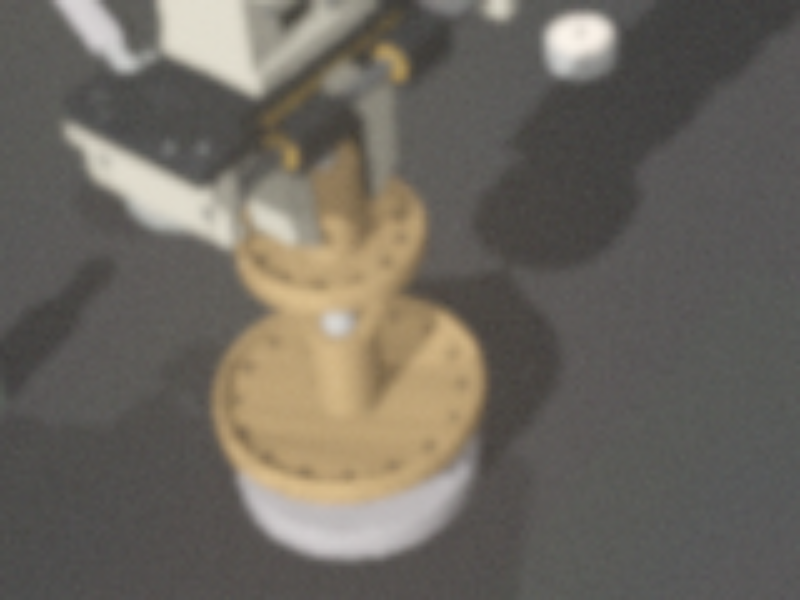

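The small tray hovers level over the pin (tray midpoint at column 332, pin at 337, as predicted). I'll lower it.

>>> move_arm(rows=[[0, 1, -15, 0, 1], [0, 0, -12, 0, 1], [0, 0, -6, 0, 1], [0, 0, -4, 0, 1], [0, 0, -3, 0, 1], [0, 0, -1, 0, 1], [0, 0, -1, 0, 1], [0, 0, 0, 0, 1], [0, 0, 0, 0, 1]])

```text
time: 25.3
tool_pos: [0.4356, 0.3049, 0.115]
tool_rot: [-3.141, -0.0, -0.072]
contact_force: [-0.7, 0.4, -1.3]
opening: 0.0314
grip_force: 30.0
```

>>> move_arm(rows=[[0, 0, -1, 0, 1], [0, 0, -1, 0, 1], [0, 0, 0, 0, 1]])

```text
time: 25.6
tool_pos: [0.4358, 0.305, 0.1137]
tool_rot: [-3.141, -0.001, -0.072]
contact_force: [-1.3, -1.5, 5.4]
opening: 0.0312
grip_force: 30.0
```

Seated. I'll release, rise and move clear toward the right.

>>> move_arm(rows=[[0, 0, 1, 0, 0], [0, 0, 0, 0, -1], [0, 0, 0, 0, -1], [0, 0, 0, 0, -1], [0, 0, 0, 0, -1], [0, 0, 15, 0, -1], [0, 0, 30, 0, -1], [0, 0, 35, 0, -1], [0, 0, 15, 0, -1], [0, -20, 0, 0, -1], [0, -35, 0, 0, -1], [0, -35, 0, 0, -1]])

```text
time: 26.8
tool_pos: [0.4352, 0.2141, 0.2087]
tool_rot: [3.141, -0.0, -0.071]
contact_force: [1.4, 0.6, -0.2]
opening: 0.0921
grip_force: 0.0
```

>>> move_arm(rows=[[0, -40, 0, 0, -1], [0, -40, 0, 0, -1], [0, -40, 0, 0, -1], [0, -40, 0, 0, -1], [0, -40, 0, 0, -1], [0, -40, 0, 0, -1], [0, -40, 0, 0, -1], [0, -30, 0, 0, -1], [0, -20, 0, 0, -1], [0, 0, 0, 0, -1], [0, 0, 0, 0, -1]])

```text
time: 27.9
tool_pos: [0.4353, -0.115, 0.2086]
tool_rot: [-3.141, 0.0, -0.073]
contact_force: [-0.5, 0.5, 0.4]
opening: 0.0919
grip_force: 0.0
```

```bash
python3 - <<'E'
from h import *
a=snap('top');b=snap('side')
cv2.imwrite('pics/p8.png',np.hstack([cv2.resize(a[110:300,110:340],(400,330)),cv2.resize(b[130:330,120:320],(330,330))])[...,::-1])
E
```

```text
(no output)
```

View pics/p8.png

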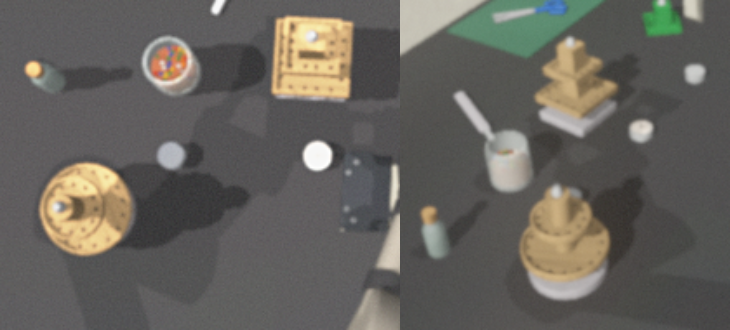

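Both stacks stand complete and level; the jar and bottle are upright where they started.

```bash
python3 -c "
from h import *
print(workorder.hand_in())"
```

```text
the job is handed in; nothing more can be done
None
```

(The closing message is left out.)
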